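# Find and pull the loose locating pin of a brazing jig

### The job

One of the three brass locating pins in the blue brazing jig has worked loose. Going from the left pin to the right one, gently rock every pin along the row, first to the left and then to the right, to feel its play; then pull the loose pin straight out and put it down in the red tray. Never force a pin, leave the sound pins seated in the jig and do not disturb the pliers.

Things in the scene. Friction and masses are not known exactly. Their poses are not given: they have to be found in the camera images.
- jig: The brazing jig; origin at the centre of its underside, axes as those of jig_deck.
- jig_deck (a point): Centre of the top face of the brazing jig: a fixed blue block with a steel deck, 72 x 216 x 50 mm, its top 50 mm over the bench. x across the row of pins (away from the robot at yaw 0), y along the row towards the left pin, z up. The three pins stand at y = +70, 0 and -70 mm in 26 mm round openings of the deck.
- rework_tray: The red open tray, 150 x 150 x 30 mm outside, wall 4 mm, fixed to the bench. Origin at the centre of its underside, z up.
- rework_tray_in (a point): Centre of the tray's inner floor, 4 mm over the bench; axes along the tray's walls.
- pliers: Red-handled pliers, 51 x 180 x 11 mm, a loose bystander. Origin at the centre of the underside.
- pin_left_head (a point): Centre of the top face of the left locating pin (as seen from the robot): brass, round, 16 mm across, 90 mm long, 0.12 kg, upright in the jig, its head 46 mm over the deck and 44 mm of it hidden below. z along the pin, up. All three pins look alike; which is loose differs each time.
- pin_left: The same left pin; origin at the centre of its foot, z along it. If sound, its head gives 2 to 3 mm to either side and stops hard (8 N of side push is safe, 20 N too much); it is retained from below (rises 2 mm at most). If loose, its head swings 8 to 10 mm to either side under less than 2 N, and it lifts straight out.
- pin_middle_head (a point): Centre of the top face of the middle locating pin (as seen from the robot): brass, round, 16 mm across, 90 mm long, 0.12 kg, upright in the jig, its head 46 mm over the deck and 44 mm of it hidden below. z along the pin, up. All three pins look alike; which is loose differs each time.
- pin_middle: The same middle pin; origin at the centre of its foot, z along it. If sound, its head gives 2 to 3 mm to either side and stops hard (8 N of side push is safe, 20 N too much); it is retained from below (rises 2 mm at most). If loose, its head swings 8 to 10 mm to either side under less than 2 N, and it lifts straight out.
- pin_right_head (a point): Centre of the top face of the right locating pin (as seen from the robot): brass, round, 16 mm across, 90 mm long, 0.12 kg, upright in the jig, its head 46 mm over the deck and 44 mm of it hidden below. z along the pin, up. All three pins look alike; which is loose differs each time.
- pin_right: The same right pin; origin at the centre of its foot, z along it. If sound, its head gives 2 to 3 mm to either side and stops hard (8 N of side push is safe, 20 N too much); it is retained from below (rises 2 mm at most). If loose, its head swings 8 to 10 mm to either side under less than 2 N, and it lifts straight out.
There are look-alikes about, which are no part of the job. What is shaped like the jig but green is not meant.

How it is judged:
On the way, in this order (a step that is already met when the one before it is completed fails the run):
1. the left pin, still in its hole, is rocked to the left: its head at least 0.8 mm off the upright position (y of pin_left_head in the frame of jig_deck above 0.071 m and z of pin_left_head in the frame of jig_deck below 0.05 m).
2. the left pin, still in its hole, is rocked to the right: its head at least 0.8 mm off the upright position (y of pin_left_head in the frame of jig_deck below 0.069 m and z of pin_left_head in the frame of jig_deck below 0.05 m).
3. the middle pin, still in its hole, is rocked to the left: its head at least 0.8 mm off the upright position (y of pin_middle_head in the frame of jig_deck above 0.001 m and z of pin_middle_head in the frame of jig_deck below 0.05 m).
4. the middle pin, still in its hole, is rocked to the right: its head at least 0.8 mm off the upright position (y of pin_middle_head in the frame of jig_deck below -0.001 m and z of pin_middle_head in the frame of jig_deck below 0.05 m).
5. the right pin, still in its hole, is rocked to the left: its head at least 0.8 mm off the upright position (y of pin_right_head in the frame of jig_deck above -0.069 m and z of pin_right_head in the frame of jig_deck below 0.05 m).
6. the right pin, still in its hole, is rocked to the right: its head at least 0.8 mm off the upright position (y of pin_right_head in the frame of jig_deck below -0.071 m and z of pin_right_head in the frame of jig_deck below 0.05 m).
At the end, for the whole second after the job is handed in: One pin - the loose one - rests in the red tray, standing or lying, touching the tray, still and let go, its head within 85 mm of the tray's centre along each wall; the other two stand seated in the jig, their heads 38 to 52 mm over its deck ((((x of pin_left_head in the frame of rework_tray_in between -0.085 and 0.085 m and y of pin_left_head in the frame of rework_tray_in between -0.085 and 0.085 m and z of pin_left_head in the frame of rework_tray_in below 0.096 m and contact force between pin_left and rework_tray above 0.2 N and linear speed of pin_left below 0.03 m/s) and (z of pin_middle_head in the frame of jig_deck between 0.038 and 0.052 m and horizontal distance between pin_middle_head and jig_deck below 0.085 m) and (z of pin_right_head in the frame of jig_deck between 0.038 and 0.052 m and horizontal distance between pin_right_head and jig_deck below 0.085 m)) or ((x of pin_middle_head in the frame of rework_tray_in between -0.085 and 0.085 m and y of pin_middle_head in the frame of rework_tray_in between -0.085 and 0.085 m and z of pin_middle_head in the frame of rework_tray_in below 0.096 m and contact force between pin_middle and rework_tray above 0.2 N and linear speed of pin_middle below 0.03 m/s) and (z of pin_left_head in the frame of jig_deck between 0.038 and 0.052 m and horizontal distance between pin_left_head and jig_deck below 0.085 m) and (z of pin_right_head in the frame of jig_deck between 0.038 and 0.052 m and horizontal distance between pin_right_head and jig_deck below 0.085 m)) or ((x of pin_right_head in the frame of rework_tray_in between -0.085 and 0.085 m and y of pin_right_head in the frame of rework_tray_in between -0.085 and 0.085 m and z of pin_right_head in the frame of rework_tray_in below 0.096 m and contact force between pin_right and rework_tray above 0.2 N and linear speed of pin_right below 0.03 m/s) and (z of pin_left_head in the frame of jig_deck between 0.038 and 0.052 m and horizontal distance between pin_left_head and jig_deck below 0.085 m) and (z of pin_middle_head in the frame of jig_deck between 0.038 and 0.052 m and horizontal distance between pin_middle_head and jig_deck below 0.085 m)))).
It fails at once if a pin or the jig pushed or pulled hard: more than 32 N of load on the jig in all, of which the resting parts make up to 10 N (contact force between jig and anything else above 32 N).
It fails at once if the pliers moved by more than 20 mm (distance of pliers from where it was at the start of the episode above 0.02 m).
It also fails if it takes over 72 s, if anything falls off the work surface, if the arm or the gripper's body presses on something with over 40 N, if the wrist force passes 120 N, or if a joint passes its speed limit or range.

### The arm

A 7-joint arm with a two-finger parallel gripper is mounted at the origin on a cart in front of the work surface, level with it; the furniture and walls round the work are solid. World frame = base frame: x ahead of the robot, y to its left, z up, the work surface at z = 0. Lengths are in m, angles in rad, forces in N, time in s.
With the tool pointing down it reaches from about 0.425 to 0.925 m from the base axis. Payload 6.8 kg.
Tool frame: the origin (TCP) lies midway between the tips of the shut fingers; the grasp point (between the pads) lies 19 mm behind it; z points along the fingers, y is the line along which they close (so a half turn about z gives the same grasp; the last joint's range is limited). The gripper opens to 85 mm and grips with 20 to 120 N. Pads are 22 mm wide; open, the fingers measure 114 mm over their backs; the gripper's body (76 mm by 85 mm) begins 54 mm behind the grasp point. The pads swing forward as they close: fully open they stand 13 mm farther back than shut.
Start: joints at [-1.349, 0.477, 0.022, 1.555, -0.011, 1.109, -0.083], TCP at [0.219, 0.639, 0.231] pointing down, gripper open.
Joint ranges: [-2.96, 2.96], [-0.34, 2.1], [-1.41, 1.46], [0.24, 2.44], [-1.37, 4.51], [0.17, 1.92], [-2.96, 2.96]. Speed limits (rad/s): [2.39, 2.39, 3.14, 3.14, 3.14, 3.14, 3.14].

### API

Orientations are given as a unit quaternion [w, x, y, z].
In Python, from station import readout, imaging, hand_in gives the robot as it stands.
- The arm moves only by the tool drive_tool, never from a script. Its argument "series" is a list of rows, each a list of 5 numbers: the shift along the tool's x, y, z in cm, then the turn about the tool's z in degrees, then the closure, from -1 (fully open) to 1 (shut). A call has 1 to 8 rows; each row shifts and turns the commanded pose from where the row before left it, along the tool's axes as they then stand; what a row does not reach is not made up. A row lasts 1/10 s, in which the tool goes at most 50 mm and 8.59 degrees, less where a joint would pass 70% of its speed; a pose out of reach is approached as far as the arm can. A call with a gripper value outside its range is refused whole. The fingers move at their own pace and stop on an object; "squeeze" is the grip in N (left out, the last holds). Time passes only in rows, so rows that do not move let the fingers close. It gives the time, the measured TCP pose, the force, the opening and the grip force at its end, in the units of the state.
- readout.get_obs(): the state, without advancing time (a new reading comes with each control period).
- imaging.read_camera(name): name is "scene" or "top" or "wrist"; returns the picture (480x640x3 uint8, red, green, blue); there is no depth.
- imaging.camera_model(name): a dict with "vfov" (degrees; the focal length in pixels is half the picture's height over the tangent of half this angle, whatever the lens; pixels are square), "cx", "cy" (the principal point, pixels), "xyz" and "orientation" of the camera in the world. Camera axes: x right, y down, z forward; pixel columns grow to the right and rows downward; lengths in m; the calibration is good to about 2 mm. A picture is of the moment at which its call begins: read the wrist's pose just before it. camera_model takes no time and is no camera call; for the wrist camera it gives the pose at the moment of the call.
- hand_in(): hands the job in; it is judged then, once.
Trained networks look in the newest picture that a camera, given by its name, has taken for a name from the list of things; names that differ only in an ending like _2 or _b are one class to them, and where a whole thing is asked for, a point or a joint stands for the part that bears it (a point fixed in the world has none). Each returns a list of dicts, best first, with "conf" (0 to 1); they miss things now and then, are a little off and sometimes report something else, mostly with a low value. They report only what shows in the picture. A call takes as long as a camera call. They do not tell look-alikes from the thing itself.
- imaging.cut_out(thing, camera): "mask" (480x640 bool, what is visible of it) and "centre" ([column, row] in pixels, amid what is visible of it).
The state is a dict: "t": time; "q": joint angles; "joint_vel": joint speeds; "joint_torque": joint torques, N m; "eef_pos": TCP position; "tool_rot": TCP orientation; "contact_force": force on the tool from outside, world axes, zero at the start; "torque": the same for the moment, N m; "gripper_width": opening from 0.0 (shut) to 1.0 (fully open); "grasp_force": force on a finger pad.
Only numpy, scipy, OpenCV 4.12 (cv2) and the standard library are available. Lean on these libraries where they do the work, as an engineer would, in place of code of your own. Each camera call takes 0.05 s, during which the arm holds its last target. There are 200 camera calls.

## Working session

There is one attempt and no reset: what is moved stays moved. The work goes in short steps, Python scripts to look and compute and a tool call to move; the robot and the scene stay as the last step left them, time stands still between calls to the robot, and variables do not carry over. Pictures are saved under pics/ and viewed, at most 10 in all, crops included, and the job is handed in when it is done.

Besides the shell and the picture viewer there is one more tool, called after "Request:" as name([rows], argument=value, ...), one row to a line, values as JSON. drive_tool: Moves the arm, as the interface text tells. Its arguments: {"type":"object","properties":{"series":{"type":"array"},"squeeze":{"type":"number"}},"required":["series"]}

```bash
mkdir -p pics
cat > h.py <<'E'
import numpy as np, cv2
from scipy.spatial.transform import Rotation as R
from station import readout, imaging, hand_in
def K(m):
    return 240/np.tan(np.radians(m['vfov'])/2)
def ray(m,u,v):
    f=K(m); q=m['orientation']
    r=R.from_quat([q[1],q[2],q[3],q[0]])
    return np.array(m['xyz']), r.apply([(u-m['cx'])/f,(v-m['cy'])/f,1.])
def atz(m,u,v,z):
    o,d=ray(m,u,v); return o+d*(z-o[2])/d[2]
def proj(m,p):
    q=m['orientation'];c=R.from_quat([q[1],q[2],q[3],q[0]]).inv().apply(np.array(p)-m['xyz'])
    return c[:2]/c[2]*K(m)+[m['cx'],m['cy']]
def save(n,im): cv2.imwrite('pics/'+n,im[:,:,::-1])
E
python3 - <<'E'
from h import *
np.set_printoptions(precision=4,suppress=True)
o=readout.get_obs(); print(o['t'],o['eef_pos'],o['tool_rot'],o['contact_force'],o['gripper_width'])
for c in ['top','scene']:
    im=imaging.read_camera(c); save(c+'.png',im); m=imaging.camera_model(c); print(c,m)
    for t,z in [('jig',.05),('pin_left_head',.096),('rework_tray',.03),('pliers',.01)]:
        for d in imaging.cut_out(t,c):
            print(t,round(d['conf'],2),d['centre'],d['mask'].sum(),atz(m,*d['centre'],z))
E
```

```text
0.0 [0.2184 0.6381 0.2303] [-0.0001  0.1641  0.9864 -0.0009] [ 0.3716  0.8533 -0.1308] 1.0020991405236461
top {'vfov': 46.90256680988177, 'cx': 309.4756125522652, 'cy': 240.32361555808686, 'xyz': array([0.2453, 0.2493, 1.36  ]), 'orientation': array([-0.0795,  0.7198, -0.6852,  0.0776])}
jig 0.95 [150.0, 304.2] 3084 [0.3684 0.6293 0.05  ]
jig 0.75 [279.5, 265.5] 2760 [0.4762 0.3292 0.05  ]
jig 0.37 [252.0, 180.1] 464 [0.6881 0.4107 0.05  ]
pin_left_head 0.64 [248.4, 264.9] 76 [0.466  0.3985 0.096 ]
rework_tray 0.84 [473.6, 198.8] 3684 [ 0.6733 -0.1457  0.03  ]
pliers 0.74 [244.6, 180.5] 459 [0.6996 0.4345 0.01  ]
scene {'vfov': 44.55231366111123, 'cx': 320.86235522854287, 'cy': 238.4655178709353, 'xyz': array([-0.1019, -0.4043,  1.1863]), 'orientation': array([-0.3096,  0.8766, -0.345 ,  0.129 ])}
jig 0.83 [181.7, 198.4] 2005 [0.3661 0.6094 0.05  ]
jig 0.69 [283.9, 240.3] 2429 [0.4711 0.3192 0.05  ]
rework_tray 0.78 [479.5, 315.2] 4075 [ 0.6673 -0.1421  0.03  ]
pliers 0.74 [319.2, 186.7] 389 [0.6899 0.4235 0.01  ]
pliers 0.3 [302.9, 243.6] 104 [0.52   0.3034 0.01  ]
```

View pics/top.png

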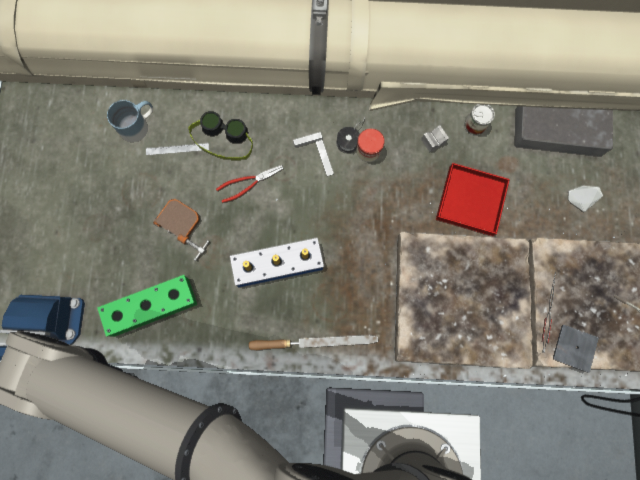

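View pics/scene.png

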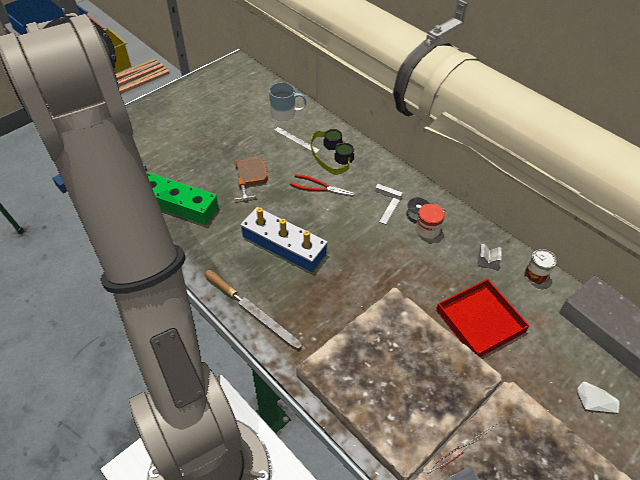

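The candidates for the jig are:
- The steel-topped blue block at top (278,262), with pins at (248,266), (276,260) and (305,254).
- The green look-alike at (146,305), which has no pins.

I choose the blue block, since its side shows blue in the scene view at (285,245). The left pin is at (248,266), the tray at (474,199) and the pliers at (248,184).

Run:
```python
from h import *
np.set_printoptions(precision=4,suppress=True)
def deck(c,box):
    im=cv2.imread(f'pics/{c}.png'); m=imaging.camera_model(c)
    hsv=cv2.cvtColor(im,cv2.COLOR_BGR2HSV)
    w=((hsv[...,1]<45)&(hsv[...,2]>170)).astype(np.uint8); w[:box[1]]=0;w[box[3]:]=0;w[:,:box[0]]=0;w[:,box[2]:]=0
    pts=np.argwhere(w)[:,::-1]
    P=np.array([atz(m,u,v,.05)[:2] for u,v in pts])
    r=cv2.minAreaRect((P*1000).astype(np.float32)); print(c,len(pts),r)
    b=((hsv[...,0]>12)&(hsv[...,0]<30)&(hsv[...,1]>140)&(hsv[...,2]>150)).astype(np.uint8); b[:box[1]]=0;b[box[3]:]=0;b[:,:box[0]]=0;b[:,box[2]:]=0
    n,_,s,cen=cv2.connectedComponentsWithStats(b)
    for i in range(1,n):
        if s[i,4]>8: print(s[i],cen[i],atz(m,*cen[i],.09))
    return np.array(r[0])/1000,r,m,im
c1,r,m,im=deck('top',(225,225,335,300)); deck('scene',(230,195,335,275))
s=cv2.resize(im[225:300,220:340],None,fx=6,fy=6,interpolation=cv2.INTER_CUBIC); cv2.imwrite('pics/crop.png',s)
# tray
hsv=cv2.cvtColor(im,cv2.COLOR_BGR2HSV); t=((hsv[...,0]<8)|(hsv[...,0]>172))&(hsv[...,1]>150); t[:155]=0;t[245:]=0;t[:,:425]=0;t[:,520:]=0
P=np.array([atz(m,u,v,.03)[:2]*1000 for v,u in np.argwhere(t)],np.float32); print('tray',cv2.minAreaRect(P))
mw=imaging.camera_model('wrist'); print(mw)
```

```text
top 2264 ((487.6731262207031, 337.9309387207031), (72.3511734008789, 216.46414184570312), 14.869098663330078)
[302 252   6   3  10] [304.5 253.2] [0.5012 0.2701 0.09  ]
scene 1473 ((490.3936462402344, 368.7301940917969), (172.48876953125, 267.9317321777344), 33.08221435546875)
[257 207   6   5  18] [259.1111 209.3889] [0.4706 0.4114 0.09  ]
[280 219   6   5  20] [282.4  220.85] [0.4887 0.343  0.09  ]
[304 230   6   5  19] [306.3684 232.4737] [0.5071 0.2753 0.09  ]
tray ((673.3211059570312, -143.3391571044922), (153.02210998535156, 157.32852172851562), 75.75080108642578)
{'vfov': 67.28166363265541, 'cx': 321.05940713570277, 'cy': 243.35682382223487, 'xyz': array([0.1508, 0.6624, 0.3745]), 'orientation': array([0.1168, 0.805 , 0.5757, 0.0834])}
```

View pics/crop.png

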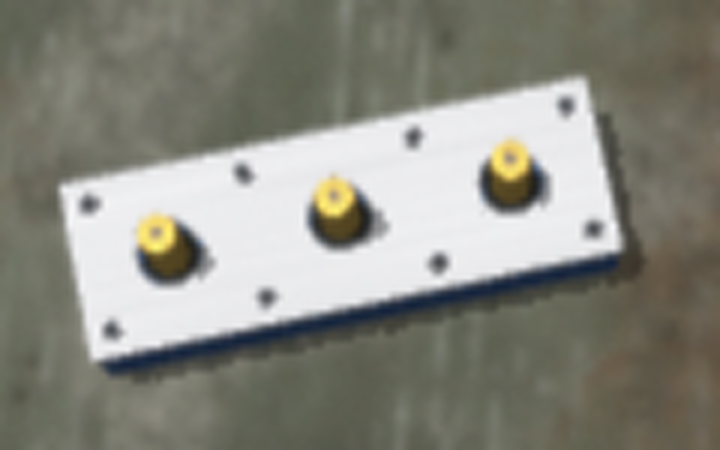

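The crop shows the steel deck with its blue side and three brass pins, heads at original pixels (246,264), (276,258) and (305,251). The deck fit of 72.4 x 216.5 mm matches the stated size. That puts the jig centre at (0.488, 0.338) with yaw 14.9°. I'll move above the left pin at about (0.470, 0.406).

Request:
drive_tool([
  [-3.9,-1.7,0,0,0.1],
  [-3.9,-1.7,0,0,0.1],
  [-3.9,-1.7,0,0,0.1],
  [-3.9,-1.7,0,0,0.1],
  [-3.9,-1.7,0,0,0.1],
  [-3.9,-1.7,0,0,0.1],
  [-3.9,-1.7,0,0,0.1],
  [-3.9,-1.7,0,0,0.1],
])

```text
t: 1.3
eef_pos: [0.4709, 0.4077, 0.2315]
tool_rot: [0.0, 0.164, 0.986, 0.0]
contact_force: [1.0, 0.5, 0.1]
gripper_width: 0.446
grasp_force: 0.0
```

Request:
drive_tool([
  [0,0,0,-8.45,0.1],
  [0,0,0,-8.45,0.1],
  [0,0,0,-8.45,0.1],
  [0,0,0,-8.45,0.1],
  [0,0,0,0,0.1],
])

```text
t: 1.8
eef_pos: [0.4698, 0.4088, 0.2314]
tool_rot: [0.0, -0.13, 0.991, 0.0]
contact_force: [-0.5, -0.3, -0.1]
gripper_width: 0.452
grasp_force: 0.0
```

Run:
```python
from h import *
np.set_printoptions(precision=4,suppress=True)
m=imaging.camera_model('wrist'); im=imaging.read_camera('wrist'); save('w1.png',im); print(m['xyz'])
for t in ['pin_left_head','jig']:
    for d in imaging.cut_out(t,'wrist'): print(t,round(d['conf'],2),d['centre'],d['mask'].sum(),atz(m,*d['centre'],.075))
c=np.array([.4877,.338]);ey=np.array([-.2566,.9665])
for s in (70,0,-70): print(proj(m,[*(c+ey*s/1000),.096]),c+ey*s/1000)
```

```text
[0.4006 0.3903 0.3747]
pin_left_head 0.69 [243.7, 204.7] 17281 [0.4704 0.342  0.075 ]
pin_left_head 0.61 [317.6, 219.8] 492 [0.4669 0.4052 0.075 ]
jig 0.93 [553.0, 177.5] 14921 [0.3824 0.5831 0.075 ]
jig 0.79 [245.3, 207.5] 17540 [0.4724 0.3437 0.075 ]
[316.9929 229.1234] [0.4697 0.4057]
[229.0805 228.9517] [0.4877 0.338 ]
[141.1131 228.7799] [0.5057 0.2703]
```

View pics/w1.png

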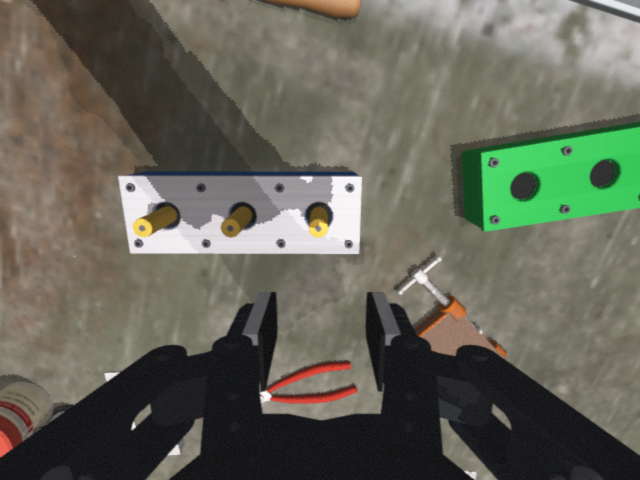

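The wrist view shows the three heads at (318,229), (232,229) and (143,228). These match the predicted pixels to within 1–2 mm. The green look-alike is off to the right and the pliers lie under the fingers, well below the arm's path. I'll descend astride the left pin.

Request:
drive_tool([
  [0.1,-0.2,3,0,0.2],
  [0,0,3,0,0.2],
  [0,0,3,0,0.2],
  [0,0,3,0,0.2],
  [0,0,2,0,0.2],
  [0,0,1.2,0,0.2],
  [0,0,0,0,0.2],
  [0,0,0,0,0.2],
])

```text
t: 2.75
eef_pos: [0.4697, 0.4072, 0.0801]
tool_rot: [0.0, -0.129, 0.992, 0.0]
contact_force: [1.2, 0.0, 0.3]
gripper_width: 0.402
grasp_force: 0.0
```

Request:
drive_tool([
  [0,0.2,0,0,0.2],
  [0,0.1,0,0,0.2],
  [0,0.1,0,0,0.2],
  [0,0.1,0,0,0.2],
  [0,0,0,0,0.2],
])

```text
t: 3.25
eef_pos: [0.4679, 0.4119, 0.0795]
tool_rot: [0.0, -0.13, 0.992, 0.0]
contact_force: [1.1, -0.5, -0.8]
gripper_width: 0.397
grasp_force: 0.0
```

Request:
drive_tool([
  [0,0.1,0,0,0.2],
  [0,0.1,0,0,0.2],
  [0,0.05,0,0,0.2],
  [0,0,0,0,0.2],
])

```text
t: 3.65
eef_pos: [0.4673, 0.4141, 0.0792]
tool_rot: [-0.0, -0.13, 0.992, 0.0]
contact_force: [-0.3, -0.4, -0.9]
gripper_width: 0.398
grasp_force: 0.0
```

Request:
drive_tool([
  [0,0.05,0,0,0.2],
  [0,0.05,0,0,0.2],
  [0,0,0,0,0.2],
])

```text
t: 3.95
eef_pos: [0.4671, 0.415, 0.0793]
tool_rot: [-0.0, -0.13, 0.992, 0.0]
contact_force: [-0.5, -0.2, 0.2]
gripper_width: 0.402
grasp_force: 0.0
```

Request:
drive_tool([
  [0,0.05,0,0,0.2],
  [0,0.05,0,0,0.2],
  [0,0,0,0,0.2],
])

```text
t: 4.25
eef_pos: [0.4668, 0.416, 0.0793]
tool_rot: [-0.0, -0.13, 0.992, 0.0]
contact_force: [0.6, -0.3, 1.3]
gripper_width: 0.401
grasp_force: 0.0
```

Request:
drive_tool([
  [0,0.05,0,0,0.2],
  [0,0.05,0,0,0.2],
  [0,0,0,0,0.2],
])

```text
t: 4.55
eef_pos: [0.4666, 0.4167, 0.0793]
tool_rot: [0.0, -0.13, 0.992, -0.0]
contact_force: [-0.8, -1.4, 0.4]
gripper_width: 0.402
grasp_force: 0.3
```

Request:
drive_tool([
  [0,0.05,0,0,0.2],
  [0,0.05,0,0,0.2],
  [0,0,0,0,0.2],
])

```text
t: 4.85
eef_pos: [0.4664, 0.4178, 0.0793]
tool_rot: [0.0, -0.13, 0.992, -0.0]
contact_force: [0.4, -0.2, 0.3]
gripper_width: 0.397
grasp_force: 0.5
```

Run:
```python
from h import *
im=imaging.read_camera('wrist'); save('w2.png',im)
o=readout.get_obs();print(o['contact_force'],o['torque'],o['eef_pos'])
```

```text
[ 0.39732594 -1.3518125   0.21377474] [-0.16412204 -0.0783162  -0.01682959] [0.46636607 0.4178373  0.0793232 ]
```

View pics/w2.png

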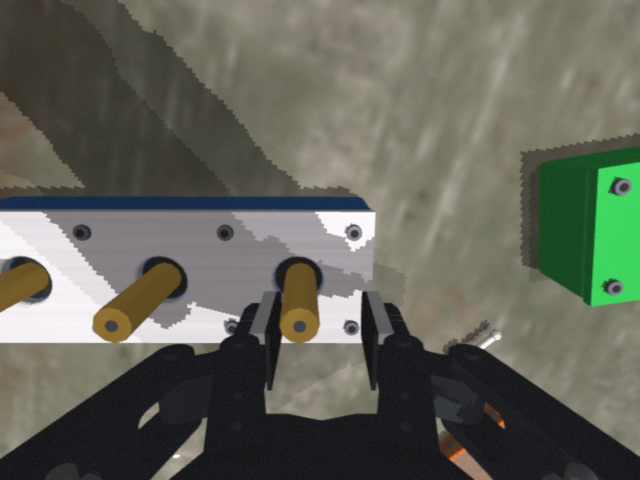

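The left finger's pad is now touching the pin, with its head at (300,325). The pad force is rising from 0, which makes it a clean sensor. I'll keep going in small steps.

Request:
drive_tool([
  [0,0.05,0,0,0.2],
  [0,0.05,0,0,0.2],
  [0,0,0,0,0.2],
])

```text
t: 5.2
eef_pos: [0.4662, 0.4186, 0.0793]
tool_rot: [0.0, -0.13, 0.992, -0.0]
contact_force: [-0.5, -2.1, 1.3]
gripper_width: 0.398
grasp_force: 1.1
```

Request:
drive_tool([
  [0,0.05,0,0,0.2],
  [0,0,0,0,0.2],
])

```text
t: 5.4
eef_pos: [0.4662, 0.4188, 0.0793]
tool_rot: [0.0, -0.129, 0.992, -0.0]
contact_force: [0.0, -2.2, 2.6]
gripper_width: 0.4
grasp_force: 1.7
```

Request:
drive_tool([
  [0,0.05,0,0,0.2],
  [0,0,0,0,0.2],
])

```text
t: 5.6
eef_pos: [0.4661, 0.4191, 0.0793]
tool_rot: [0.0, -0.129, 0.992, -0.0]
contact_force: [0.5, -4.2, 2.8]
gripper_width: 0.401
grasp_force: 2.5
```

Request:
drive_tool([
  [0,0.05,0,0,0.2],
  [0,0,0,0,0.2],
])

```text
t: 5.8
eef_pos: [0.4661, 0.4193, 0.0793]
tool_rot: [-0.0, -0.129, 0.992, -0.001]
contact_force: [0.6, -5.5, 4.2]
gripper_width: 0.399
grasp_force: 3.0
```

The left pin stops hard after about 2.5 mm, so it is sound on this side. Now I'll rock it to the right.

Request:
drive_tool([
  [0,-0.6,0,0,0.2],
  [0,-0.6,0,0,0.2],
  [0,-0.5,0,0,0.2],
  [0,0,0,0,0.2],
])

```text
t: 6.2
eef_pos: [0.4703, 0.4031, 0.0792]
tool_rot: [-0.0, -0.129, 0.992, 0.0]
contact_force: [0.1, 0.4, 0.6]
gripper_width: 0.398
grasp_force: 0.0
```

Request:
drive_tool([
  [0,-0.1,0,0,0.2],
  [0,-0.1,0,0,0.2],
  [0,0,0,0,0.2],
])

```text
t: 6.5
eef_pos: [0.4705, 0.402, 0.0793]
tool_rot: [0.0, -0.13, 0.992, 0.0]
contact_force: [-0.4, 0.3, -0.2]
gripper_width: 0.402
grasp_force: 0.0
```

Request:
drive_tool([
  [0,-0.1,0,0,0.2],
  [0,0,0,0,0.2],
])

```text
t: 6.7
eef_pos: [0.4708, 0.4009, 0.0793]
tool_rot: [0.0, -0.13, 0.992, -0.0]
contact_force: [0.6, 0.1, -0.1]
gripper_width: 0.402
grasp_force: 0.0
```

Request:
drive_tool([
  [0,-0.1,0,0,0.2],
  [0,0,0,0,0.2],
])

```text
t: 6.9
eef_pos: [0.4711, 0.3999, 0.0793]
tool_rot: [0.0, -0.13, 0.992, -0.0]
contact_force: [-0.5, 0.4, 0.8]
gripper_width: 0.399
grasp_force: 0.0
```

Request:
drive_tool([
  [0,-0.1,0,0,0.2],
  [0,0,0,0,0.2],
])

```text
t: 7.1
eef_pos: [0.4714, 0.3988, 0.0793]
tool_rot: [0.0, -0.13, 0.992, -0.0]
contact_force: [-1.0, -0.6, -1.1]
gripper_width: 0.403
grasp_force: 0.0
```

Request:
drive_tool([
  [0,-0.1,0,0,0.2],
  [0,0,0,0,0.2],
])

```text
t: 7.3
eef_pos: [0.4717, 0.3978, 0.0793]
tool_rot: [-0.0, -0.13, 0.992, -0.0]
contact_force: [-0.2, -0.4, 0.8]
gripper_width: 0.398
grasp_force: 0.0
```

Request:
drive_tool([
  [0,-0.05,0,0,0.2],
  [0,0,0,0,0.2],
])

```text
t: 7.5
eef_pos: [0.4717, 0.3975, 0.0793]
tool_rot: [-0.0, -0.13, 0.992, -0.0]
contact_force: [0.1, 0.2, -0.3]
gripper_width: 0.4
grasp_force: 0.0
```

Request:
drive_tool([
  [0,-0.05,0,0,0.2],
  [0,0,0,0,0.2],
])

```text
t: 7.7
eef_pos: [0.4719, 0.397, 0.0793]
tool_rot: [-0.0, -0.13, 0.992, -0.0]
contact_force: [0.5, -0.1, -0.2]
gripper_width: 0.4
grasp_force: 0.0
```

Request:
drive_tool([
  [0,-0.1,0,0,0.2],
  [0,0,0,0,0.2],
])

```text
t: 7.9
eef_pos: [0.4722, 0.3962, 0.0794]
tool_rot: [0.0, -0.13, 0.992, 0.0]
contact_force: [-0.2, 0.7, -0.2]
gripper_width: 0.402
grasp_force: 0.2
```

Request:
drive_tool([
  [0,-0.05,0,0,0.2],
  [0,0,0,0,0.2],
])

```text
t: 8.1
eef_pos: [0.4723, 0.3958, 0.0794]
tool_rot: [0.0, -0.13, 0.992, 0.0]
contact_force: [0.2, 1.3, 0.0]
gripper_width: 0.401
grasp_force: 0.4
```

Request:
drive_tool([
  [0,-0.05,0,0,0.2],
  [0,0,0,0,0.2],
])

```text
t: 8.3
eef_pos: [0.4724, 0.3952, 0.0794]
tool_rot: [0.0, -0.13, 0.992, 0.0]
contact_force: [-0.2, 0.8, 0.6]
gripper_width: 0.4
grasp_force: 0.5
```

Request:
drive_tool([
  [0,-0.05,0,0,0.2],
  [0,0,0,0,0.2],
])

```text
t: 8.5
eef_pos: [0.4725, 0.3947, 0.0794]
tool_rot: [0.0, -0.13, 0.992, 0.0]
contact_force: [0.3, 1.4, 1.3]
gripper_width: 0.4
grasp_force: 0.5
```

Request:
drive_tool([
  [0,-0.05,0,0,0.2],
  [0,0,0,0,0.2],
])

```text
t: 8.7
eef_pos: [0.4727, 0.3943, 0.0794]
tool_rot: [0.0, -0.13, 0.992, 0.0]
contact_force: [-0.3, 1.6, 1.0]
gripper_width: 0.4
grasp_force: 0.7
```

Request:
drive_tool([
  [0,-0.05,0,0,0.2],
  [0,0,0,0,0.2],
])

```text
t: 8.9
eef_pos: [0.4728, 0.394, 0.0795]
tool_rot: [0.0, -0.13, 0.992, 0.0]
contact_force: [-0.1, 1.5, 1.4]
gripper_width: 0.399
grasp_force: 1.0
```

Request:
drive_tool([
  [0,-0.05,0,0,0.2],
  [0,0,0,0,0.2],
])

```text
t: 9.1
eef_pos: [0.4728, 0.3937, 0.0795]
tool_rot: [0.0, -0.13, 0.992, 0.0]
contact_force: [-1.3, 2.1, 1.9]
gripper_width: 0.4
grasp_force: 1.5
```

Left pin done: about 2.5 mm each way with rising force, so it is sound. Its centre is 10.3 mm from either contact position. Next is the middle pin.

Request:
drive_tool([
  [0,0.7,0,0,0.2],
  [0,0.68,0,0,0.2],
  [0,0,-2.5,0,0.2],
  [0,0,-2.5,0,0.2],
  [0,0,0,0,0.2],
])

```text
t: 9.6
eef_pos: [0.4708, 0.4082, 0.1324]
tool_rot: [0.002, -0.13, 0.992, 0.001]
contact_force: [0.2, 0.6, -0.1]
gripper_width: 0.402
grasp_force: 0.0
```

Request:
drive_tool([
  [0,-3.5,0,0,0.2],
  [0,-3.5,0,0,0.2],
  [0,0,0,0,0.2],
  [0,0,2.5,0,0.2],
  [0,0,2.5,0,0.2],
  [0,0,0,0,0.2],
])

```text
t: 10.2
eef_pos: [0.4847, 0.3375, 0.0757]
tool_rot: [-0.003, -0.13, 0.992, -0.002]
contact_force: [-0.4, -0.8, -0.9]
gripper_width: 0.401
grasp_force: 0.0
```

Request:
drive_tool([
  [0,0.45,0,0,0.2],
  [0,0.45,0,0,0.2],
  [0,0.1,0,0,0.2],
  [0,0.1,0,0,0.2],
  [0,0.1,0,0,0.2],
  [0,0,0,0,0.2],
])

```text
t: 10.8
eef_pos: [0.4845, 0.3504, 0.0797]
tool_rot: [0.0, -0.13, 0.992, 0.0]
contact_force: [0.4, -0.6, 0.9]
gripper_width: 0.4
grasp_force: 0.7
```

Request:
drive_tool([
  [0,0.05,0,0,0.2],
  [0,0.05,0,0,0.2],
  [0,0,0,0,0.2],
])

```text
t: 11.1
eef_pos: [0.4843, 0.351, 0.0794]
tool_rot: [0.0, -0.129, 0.992, -0.0]
contact_force: [1.5, -2.7, 1.7]
gripper_width: 0.399
grasp_force: 1.4
```

Request:
drive_tool([
  [0,0.05,0,0,0.2],
  [0,0.05,0,0,0.2],
  [0,0,0,0,0.2],
])

```text
t: 11.4
eef_pos: [0.4842, 0.3515, 0.0794]
tool_rot: [0.0, -0.129, 0.992, -0.001]
contact_force: [0.9, -6.1, 3.4]
gripper_width: 0.398
grasp_force: 2.6
```

The middle pin stops hard to the left too. Now to the right.

Request:
drive_tool([
  [0,-0.8,0,0,0.2],
  [0,-0.8,0,0,0.2],
  [0,-0.7,0,0,0.2],
  [0,-0.1,0,0,0.2],
  [0,-0.1,0,0,0.2],
  [0,-0.1,0,0,0.2],
  [0,0,0,0,0.2],
])

```text
t: 12.1
eef_pos: [0.4904, 0.3278, 0.0794]
tool_rot: [0.0, -0.13, 0.992, 0.0]
contact_force: [-0.4, -0.4, 0.7]
gripper_width: 0.402
grasp_force: 0.3
```

Request:
drive_tool([
  [0,-0.05,0,0,0.2],
  [0,-0.05,0,0,0.2],
  [0,0,0,0,0.2],
])

```text
t: 12.4
eef_pos: [0.4907, 0.3267, 0.0794]
tool_rot: [0.0, -0.13, 0.992, 0.0]
contact_force: [-0.1, 1.5, 1.4]
gripper_width: 0.403
grasp_force: 0.7
```

Request:
drive_tool([
  [0,-0.05,0,0,0.2],
  [0,-0.05,0,0,0.2],
  [0,0,0,0,0.2],
])

```text
t: 12.7
eef_pos: [0.4909, 0.3261, 0.0795]
tool_rot: [0.0, -0.13, 0.992, 0.0]
contact_force: [-2.1, 3.6, 1.4]
gripper_width: 0.4
grasp_force: 1.6
```

Request:
drive_tool([
  [0,-0.05,0,0,0.2],
  [0,-0.05,0,0,0.2],
  [0,0,0,0,0.2],
])

```text
t: 13.0
eef_pos: [0.4911, 0.3256, 0.0796]
tool_rot: [0.0, -0.13, 0.992, 0.001]
contact_force: [-0.3, 5.6, 2.7]
gripper_width: 0.397
grasp_force: 2.7
```

The middle pin is sound. On to the right pin.

Request:
drive_tool([
  [0,0.75,0,0,0.2],
  [0,0.7,0,0,0.2],
  [0,0,-2.5,0,0.2],
  [0,0,-2.5,0,0.2],
  [0,0,0,0,0.2],
])

```text
t: 13.5
eef_pos: [0.4892, 0.3394, 0.1321]
tool_rot: [0.002, -0.13, 0.992, 0.001]
contact_force: [0.4, -0.1, 0.9]
gripper_width: 0.398
grasp_force: 0.0
```

Request:
drive_tool([
  [0,-3.5,0,0,0.2],
  [0,-3.5,0,0,0.2],
  [0,0,0,0,0.2],
  [0,0,2.5,0,0.2],
  [0,0,2.5,0,0.2],
  [0,0,0,0,0.2],
])

```text
t: 14.1
eef_pos: [0.5027, 0.2693, 0.0757]
tool_rot: [-0.003, -0.13, 0.992, -0.002]
contact_force: [-1.6, -0.4, 0.1]
gripper_width: 0.399
grasp_force: 0.0
```

Request:
drive_tool([
  [0,0.45,0,0,0.2],
  [0,0.45,0,0,0.2],
  [0,0.1,0,0,0.2],
  [0,0.1,0,0,0.2],
  [0,0.1,0,0,0.2],
  [0,0,0,0,0.2],
])

```text
t: 14.7
eef_pos: [0.5025, 0.2825, 0.0796]
tool_rot: [0.0, -0.13, 0.992, 0.0]
contact_force: [0.7, -1.0, -0.7]
gripper_width: 0.402
grasp_force: 0.0
```

Request:
drive_tool([
  [0,0.05,0,0,0.2],
  [0,0.05,0,0,0.2],
  [0,0,0,0,0.2],
])

```text
t: 15.0
eef_pos: [0.5021, 0.2833, 0.0793]
tool_rot: [-0.0, -0.13, 0.992, 0.0]
contact_force: [0.1, -0.2, -0.0]
gripper_width: 0.402
grasp_force: 0.0
```

Request:
drive_tool([
  [0,0.05,0,0,0.2],
  [0,0.05,0,0,0.2],
  [0,0,0,0,0.2],
])

```text
t: 15.3
eef_pos: [0.5018, 0.2844, 0.0793]
tool_rot: [-0.0, -0.13, 0.992, 0.0]
contact_force: [-0.2, 0.9, -0.3]
gripper_width: 0.399
grasp_force: 0.0
```

There's no force although the tool is about 3.5 mm past contact, so the right pin is the loose one. I'll push a little further, then rock it right.

Request:
drive_tool([
  [0,0.1,0,0,0.2],
  [0,0.1,0,0,0.2],
  [0,0,0,0,0.2],
])

```text
t: 15.6
eef_pos: [0.5014, 0.2863, 0.0793]
tool_rot: [0.0, -0.13, 0.992, -0.0]
contact_force: [0.3, -1.2, 0.0]
gripper_width: 0.397
grasp_force: 0.4
```

Run:
```python
from h import *
im=imaging.read_camera('wrist'); save('w3.png',im)
```

```text
(no output)
```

View pics/w3.png

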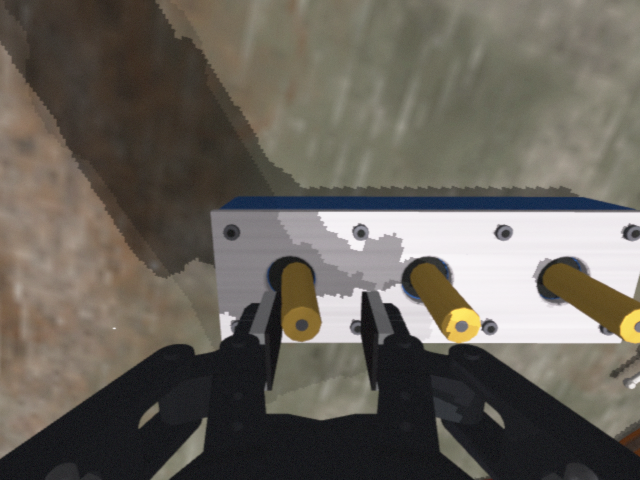

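The right pin's head at (301,323) is touching the pad and leaning left, and the force is only about 0.4 N. Now to the right.

Request:
drive_tool([
  [0,-0.8,0,0,0.2],
  [0,-0.8,0,0,0.2],
  [0,-0.7,0,0,0.2],
  [0,-0.2,0,0,0.2],
  [0,-0.2,0,0,0.2],
  [0,-0.2,0,0,0.2],
  [0,-0.1,0,0,0.2],
  [0,0,0,0,0.2],
])

```text
t: 16.45
eef_pos: [0.5091, 0.2575, 0.0793]
tool_rot: [0.0, -0.13, 0.992, 0.0]
contact_force: [-0.2, -0.1, 1.2]
gripper_width: 0.4
grasp_force: 0.1
```

Request:
drive_tool([
  [0,-0.1,0,0,0.2],
  [0,-0.1,0,0,0.2],
  [0,0,0,0,0.2],
])

```text
t: 16.75
eef_pos: [0.5097, 0.2556, 0.0794]
tool_rot: [0.0, -0.13, 0.992, 0.0]
contact_force: [1.0, 1.4, 1.3]
gripper_width: 0.398
grasp_force: 0.7
```

Loose confirmed: more than 5 mm of play with under 1 N. I'll centre on the pin, lower the tool and grip it.

Request:
drive_tool([
  [0,0.8,0,0,0.2],
  [0,0.8,0,0,0.2],
  [0,0,0.7,0,0.2],
  [0,0,0,0,0.4],
  [0,0,0,0,0.55],
  [0,0,0,0,0.7],
  [0,0,0,0,0.8],
  [0,0,0,0,0.9],
], squeeze=30)

```text
t: 17.55
eef_pos: [0.5055, 0.2705, 0.0723]
tool_rot: [-0.0, -0.13, 0.992, -0.0]
contact_force: [-0.6, -0.5, -1.2]
gripper_width: 0.173
grasp_force: 29.2
```

Request:
drive_tool([
  [0,0,0,0,1],
  [0,0,0,0,1],
  [0,0,0,0,1],
])

```text
t: 17.85
eef_pos: [0.5055, 0.2708, 0.0723]
tool_rot: [-0.0, -0.13, 0.992, 0.0]
contact_force: [0.6, -0.7, -0.7]
gripper_width: 0.175
grasp_force: 29.2
```

Gripped at about 15 mm opening with no side load. Lifting straight up.

Request:
drive_tool([
  [0,0,-0.5,0,1],
  [0,0,-1,0,1],
  [0,0,-1,0,1],
  [0,0,-1,0,1],
  [0,0,-1.5,0,1],
  [0,0,0,0,1],
])

```text
t: 18.45
eef_pos: [0.507, 0.2717, 0.125]
tool_rot: [0.002, -0.13, 0.992, 0.001]
contact_force: [-0.2, -0.1, -1.3]
gripper_width: 0.178
grasp_force: 29.3
```

Request:
drive_tool([
  [0,0,-2,0,1],
  [0,0,-2,0,1],
  [0,0,-2,0,1],
  [0,0,-1,0,1],
  [0,0,0,0,1],
  [0,0,0,0,1],
])

```text
t: 19.05
eef_pos: [0.5051, 0.2705, 0.1915]
tool_rot: [-0.0, -0.13, 0.992, -0.0]
contact_force: [-0.3, -0.3, -1.6]
gripper_width: 0.176
grasp_force: 29.4
```

Request:
drive_tool([
  [-0.46,-3.7,0,0,1],
  [-0.46,-3.7,0,0,1],
  [-0.46,-3.7,0,0,1],
  [-0.46,-3.7,0,0,1],
  [-0.46,-3.7,0,0,1],
  [-0.46,-3.7,0,0,1],
  [-0.46,-3.7,0,0,1],
  [-0.46,-3.7,0,0,1],
])

```text
t: 19.85
eef_pos: [0.6167, -0.0073, 0.1907]
tool_rot: [-0.001, -0.13, 0.992, 0.0]
contact_force: [0.8, 0.4, -0.3]
gripper_width: 0.17
grasp_force: 29.4
```

Request:
drive_tool([
  [-0.46,-3.7,0,0,1],
  [-0.46,-3.7,0,0,1],
  [-0.46,-3.7,0,0,1],
  [-0.46,-3.5,0,0,1],
  [0,0,0,0,1],
  [0,0,0,0,1],
])

```text
t: 20.45
eef_pos: [0.6716, -0.143, 0.1904]
tool_rot: [-0.001, -0.129, 0.992, 0.0]
contact_force: [-0.1, 0.8, -0.8]
gripper_width: 0.173
grasp_force: 29.5
```

Run:
```python
from h import *
save('s2.png',imaging.read_camera('scene'))
m=imaging.camera_model('wrist'); im=imaging.read_camera('wrist')
for d in imaging.cut_out('rework_tray','wrist'): print(d['conf'],d['centre'],d['mask'].sum(),atz(m,*d['centre'],.01))
```

```text
0.68 [305.3, 210.2] 26023 [ 0.66793712 -0.15666855  0.01      ]
```

View pics/s2.png

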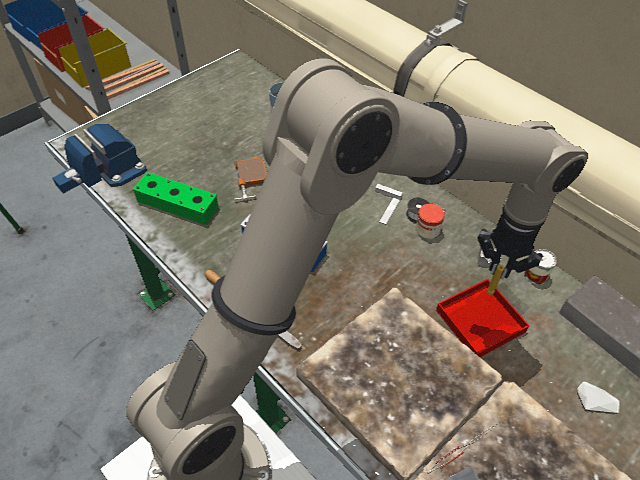

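The scene view shows the pin at (496,280), upright in the gripper above the tray. I'll lower it.

Request:
drive_tool([
  [0,0,3,0,1],
  [0,0,3,0,1],
  [0,0,3,0,1],
  [0,0,1.5,0,1],
  [0,0,0.7,0,1],
  [0,0,0,0,1],
  [0,0,0,0,1],
])

```text
t: 21.3
eef_pos: [0.6735, -0.1422, 0.0817]
tool_rot: [0.001, -0.13, 0.992, -0.0]
contact_force: [1.3, 0.7, -1.0]
gripper_width: 0.171
grasp_force: 29.5
```

Request:
drive_tool([
  [0,0,0.2,0,1],
  [0,0,0.2,0,1],
  [0,0,0.2,0,1],
  [0,0,0.1,0,1],
  [0,0,0,0,1],
])

```text
t: 21.8
eef_pos: [0.6724, -0.1422, 0.0731]
tool_rot: [-0.0, -0.13, 0.992, 0.0]
contact_force: [-0.7, -0.0, -1.1]
gripper_width: 0.174
grasp_force: 29.5
```

Request:
drive_tool([
  [0,0,0.1,0,1],
  [0,0,0.1,0,1],
  [0,0,0,0,1],
])

```text
t: 22.1
eef_pos: [0.6724, -0.1421, 0.0711]
tool_rot: [-0.0, -0.13, 0.992, 0.0]
contact_force: [-1.4, 1.5, -1.1]
gripper_width: 0.172
grasp_force: 29.5
```

Request:
drive_tool([
  [0,0,0.1,0,1],
  [0,0,0.1,0,1],
  [0,0,0,0,1],
])

```text
t: 22.4
eef_pos: [0.673, -0.1422, 0.07]
tool_rot: [0.0, -0.13, 0.992, -0.0]
contact_force: [-1.3, -0.1, 4.2]
gripper_width: 0.171
grasp_force: 30.0
```

The pin is on the tray floor: the force went up by about 5 N at the expected height. I'll release it gently and retreat upward.

Request:
drive_tool([
  [0,0,0,0,0.5],
  [0,0,0,0,0.3],
  [0,0,0,0,0.1],
  [0,0,0,0,0],
  [0,0,0,0,0],
  [0,0,-1,0,0],
  [0,0,-3,0,0],
  [0,0,-3,0,0],
])

```text
t: 23.2
eef_pos: [0.672, -0.1421, 0.1401]
tool_rot: [-0.001, -0.13, 0.992, 0.0]
contact_force: [-0.0, -0.3, -0.3]
gripper_width: 0.5
grasp_force: 0.0
```

Request:
drive_tool([
  [0,0,-3,0,0],
  [0,0,-2,0,0],
  [0,0,0,0,0],
  [0,0,0,0,0],
  [0,0,0,0,0],
])

```text
t: 23.7
eef_pos: [0.6717, -0.142, 0.1881]
tool_rot: [-0.001, -0.13, 0.992, 0.0]
contact_force: [-0.1, 1.5, -0.1]
gripper_width: 0.502
grasp_force: 0.0
```

Run:
```python
from h import *
a=imaging.read_camera('wrist');b=imaging.read_camera('top')
save('f.png',np.hstack([cv2.resize(a,(400,300)),cv2.resize(b[150:330,210:530],(400,225+75))]))
```

```text
(no output)
```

View pics/f.png

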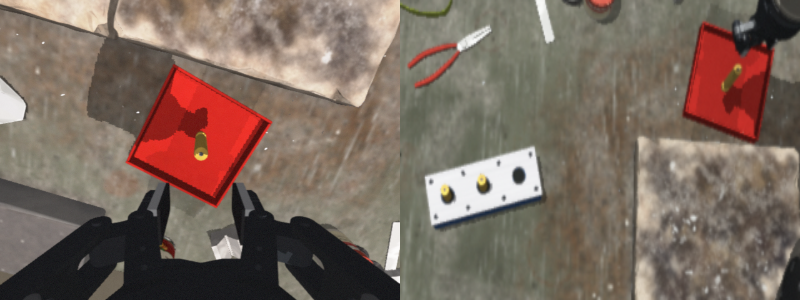

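The loose pin stands in the red tray (left picture, (201,145)). The other two are still seated in the jig (right picture, (447,192) and (483,183)), and the pliers haven't moved.

```bash
python3 -c "
from station import hand_in
print(hand_in())"
```

```text
the job is handed in; nothing more can be done
None
```

I rocked all three pins left then right, found the right one loose, and stood it in the red tray with the other two still seated and the pliers untouched; the job is handed in, and no verdict came back.

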